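# Bottle rack in order of height

### The job

Line up the four small containers (glass oil jar with the black lid, white solvent bottle, pink bottle, navy jar) on the wooden rack in order of height, one standing upright in the middle of each cork disc, with the tallest next to the orange knob and the shortest next to the white knob. Do not knock any of them over, and leave the loose gear and the green tape roll beside them where they are.

Things in the scene. Friction and masses are not known exactly. Their poses are not given: they have to be found in the camera images.
- oil_jar: round glass jar of pale oil with a white label and a black screw lid: the tallest, 90 mm high; glass 48 mm across, its top 19 mm the straight lid, 49 mm across, a good place to grip. Stands upright, loose, on the table. Origin at the centre of its underside, z up.
- solvent_bottle: white plastic solvent bottle with a red and yellow label and white ribbed screw cap: second tallest, 69 mm. Body 27 mm along its x by 33 mm along its y, straight up to 38 mm and tapering to the neck at 52 mm, cap 26 mm across above. Stands upright, loose. Origin at the centre of its underside, z up.
- pink_bottle: small round pink bottle with a frosted clear cap: third tallest, 53 mm. Body 28 mm across up to 19 mm, then rounded shoulders to 29 mm, cap 18 mm across above. Stands upright, loose. Origin at the centre of its underside, z up.
- navy_jar: small round navy-blue jar with a dark-topped white lid: the shortest, 25 mm high, 33 mm across. Stands upright, loose. Origin at the centre of its underside, z up.
- bottle_rack: fixed dark wooden board, 100 (its x) by 336 (its y) mm, top 12 mm above the table. Four light tan cork discs, 54 mm across, flush with the top: centres at x = -18, y = -108, -36, +36, +108 mm in its frame. Thin steel guard rail along x = +43 mm, up to 30 mm above the table. Origin: centre of the underside, at table height; x points roughly away from the robot, y roughly to its left.
- orange_knob: fixed orange knob, 18 mm across and 27 mm high, on the board's top at one end of the row, 48 mm beyond the centre of the last disc (x = -18 mm, y = +156 or -156 mm in the rack's frame; it changes from start to start). It marks the end for the tallest. A like white knob stands at the other end. Origin at the centre of its underside.
- gear: loose bystander: grey spur gear, 29 mm across, 13 mm high, lying flat among the containers. Origin at the centre of its underside. To be left where it is.
- tape_roll: loose bystander: flat green roll of seal tape, 60 mm across, 17 mm high, beyond the containers. Origin at the centre of its underside. To be left where it is.
- parts_chest: fixed equipment to keep clear of: grey drawer chest at the left, behind the rack, its front facing the robot. It reaches from x = -75 to +85 mm and y = -95 to +95 mm in its frame and is 172 mm high; a tin and a spool lie on top, up to 195 mm above the table. Origin at the centre of its underside.
Mind the look-alikes: they are no part of the job. What is shaped like the solvent_bottle but turquoise is not meant.

How it is judged:
By the outcome, as a careful person would: the job done as asked, in the order asked, and still so for the second after the job is handed in, with the robot touching nothing.
It also fails if it takes over 115 s, if anything falls off the work surface, if the arm or the gripper's body presses on something with over 40 N, if the wrist force passes 120 N, or if a joint passes its speed limit or range.

### The arm

A 6-joint arm with a two-finger parallel gripper is mounted at the origin on a cart in front of the work surface, level with it; the furniture and walls round the work are solid. World frame = base frame: x ahead of the robot, y to its left, z up, the work surface at z = 0. Lengths are in m, angles in rad, forces in N, time in s.
With the tool pointing down it reaches from about 0.425 to 0.95 m from the base axis. Payload 3.5 kg.
Tool frame: the origin (TCP) lies between the finger pads; the fingertips stand ahead of it and the grasp point (between the pads) lies 6 mm ahead of it (r.tips_ahead is the z of the fingertips in the tool frame, in m); z points along the fingers, y is the line along which they close (so a half turn about z gives the same grasp; the last joint's range is limited). The gripper opens to 85 mm and grips with 20 to 120 N. Pads are 22 mm wide; open, the fingers measure 114 mm over their backs; the gripper's body (76 mm by 85 mm) begins 54 mm behind the grasp point. The pads swing forward as they close: fully open they stand 13 mm farther back than shut.
Start: joints at [-1.334, 0.286, 1.577, -0, 1.279, -0.15], TCP at [0.255, -0.625, 0.256] pointing down, gripper open.
Joint ranges: [-2.77, 2.77], [-0.9, 2.22], [0.21, 2.48], [-1.53, 4.67], [0.24, 2.81], [-2.84, 2.84]. Speed limits (rad/s): [2.79, 2.79, 3.14, 3.14, 3.14, 3.14].

### API

Orientations are given as a 3x3 rotation matrix whose columns are the frame's x, y, z axes.
In Python, from bench import r gives the robot as it stands.
- The arm moves only by the tool move_arm, never from a script. Its argument "rows" is a list of rows, each a list of 2 entries, a list of its own where there are three numbers: the shift along the tool's x, y, z in m, then the turn, a rotation vector about the tool's x, y, z in rad. In form: [[[tx, ty, tz], [rx, ry, rz]], ...]. A call has 1 to 12 rows; each row shifts and turns the commanded pose from where the row before left it, along the tool's axes as they then stand; what a row does not reach is not made up. A row lasts 1/12 s, in which the tool goes at most 41.7 mm and 7.16 degrees, less where a joint would pass 70% of its speed; a pose out of reach is approached as far as the arm can. A call with a gripper value outside its range is refused whole. "fingers" is the closure, from 0 (fully open) to 1 (shut), set as the call begins (left out, the last holds). The fingers move at their own pace and stop on an object; "grip_force" is the grip in N (left out, the last holds). Time passes only in rows, so rows that do not move let the fingers close. It gives the time, the measured TCP pose, the force, the opening and the grip force at its end, in the units of the state.
- r.read_state(): the state, without advancing time (a new reading comes with each control period).
- r.camera(name): name is "scene" or "top" or "wrist"; returns the picture (400x640x3 uint8, blue, green, red); there is no depth.
- r.calibration(name): a dict with "K" (3x3 intrinsics, pixels), "view" (4x4, takes a point from world to camera coordinates); the wrist camera has in their place "hand_eye" (4x4, takes a point from camera to tool coordinates, whose origin is the TCP and whose axes are the flange's). Camera axes: x right, y down, z forward; pixel columns grow to the right and rows downward; lengths in m; the calibration is good to about 2 mm. A picture is of the moment at which its call begins: read the wrist's pose just before it. calibration takes no time and is no camera call.
- r.job_done(): hands the job in; it is judged then, once.
The state is a dict: "clock": time; "joint_pos": joint angles; "qvel": joint speeds; "joint_torque": joint torques, N m; "eef_pos": TCP position; "ee_rot": TCP orientation; "contact_force": force on the tool from outside, world axes, zero at the start; "moment": the same for the moment, N m; "finger_gap": finger opening in m; "grasp_force": force on a finger pad.
Only numpy, scipy, OpenCV 4.12 (cv2) and the standard library are available. Lean on these libraries where they do the work, as an engineer would, in place of code of your own. Each camera call takes 0.05 s, during which the arm holds its last target. There are 200 camera calls.

## Working session

There is one attempt and no reset: what is moved stays moved. The work goes in short steps, Python scripts to look and compute and a tool call to move; the robot and the scene stay as the last step left them, time stands still between calls to the robot, and variables do not carry over. Pictures are saved under pics/ and viewed, at most 18 in all, crops included, and the job is handed in when it is done.

Besides the shell and the picture viewer there is one more tool, called after ">>>" by a JSON object that holds its "name" and its "arguments", one argument or row to a line. move_arm: Moves the arm, as the interface text tells. Its arguments: {"type":"object","properties":{"rows":{"type":"array"},"fingers":{"type":"number"},"grip_force":{"type":"number"}},"required":["rows"]}

```bash
ls; mkdir -p pics
python3 - <<'E'
from bench import r
import cv2,numpy as np
for n in ("scene","top"):
    cv2.imwrite(f"pics/{n}0.png",r.camera(n))
    c=r.calibration(n); print(n,np.round(c["K"],1).tolist(),np.round(c["view"],3).tolist())
print(np.round(r.calibration("wrist")["hand_eye"],3).tolist(), np.round(r.calibration("wrist")["K"],1).tolist(), r.tips_ahead)
s=r.read_state();print(s)
E
```

```text
pics
scene [[518.9, 0.0, 324.9], [0.0, 518.9, 206.5], [0.0, 0.0, 1.0]] [[0.811, -0.585, 0.014, -0.469], [-0.284, -0.414, -0.865, 0.207], [0.511, 0.698, -0.502, 0.837], [0.0, 0.0, 0.0, 1.0]]
top [[406.2, 0.0, 319.4], [0.0, 406.2, 203.6], [0.0, 0.0, 1.0]] [[-0.401, -0.916, 0.002, 0.221], [-0.895, 0.391, -0.215, 0.531], [0.196, -0.088, -0.977, 0.782], [0.0, 0.0, 0.0, 1.0]]
[[0.0, -0.962, -0.274, 0.07], [1.0, -0.0, 0.0, 0.001], [-0.0, -0.274, 0.962, -0.117], [0.0, 0.0, 0.0, 1.0]] [[327.0, 0.0, 320.4], [0.0, 327.0, 199.7], [0.0, 0.0, 1.0]] 0.025
{'clock': 0.1, 'joint_pos': array([-1.33396852e+00,  2.87140822e-01,  1.57806608e+00,  1.39974232e-05,
        1.27857807e+00, -1.49948293e-01]), 'qvel': array([-2.39705000e-03,  3.68525183e-05, -3.19617735e-03, -1.54986185e-03,
        1.32880282e-03,  1.62675284e-04]), 'joint_torque': array([ 6.58444333e-04, -4.07296908e+01, -2.93699026e+01, -1.30331814e-04,
        3.39699349e-03,  1.18733831e-05]), 'eef_pos': array([ 0.25454543, -0.6245726 ,  0.25502372]), 'ee_rot': array([[ 9.26131553e-01,  3.77200337e-01, -5.01330822e-04],
       [ 3.77200516e-01, -9.26129157e-01,  2.13426360e-03],
       [ 3.40747859e-04, -2.16571111e-03, -9.99997597e-01]]), 'contact_force': array([ 0.80964569, -0.91392645, -0.45372605]), 'moment': array([ 0.03815099, -0.00726336,  0.05157492]), 'grasp_force': 0.0, 'finger_gap': 0.08550162860066456}
```

View pics/scene0.png

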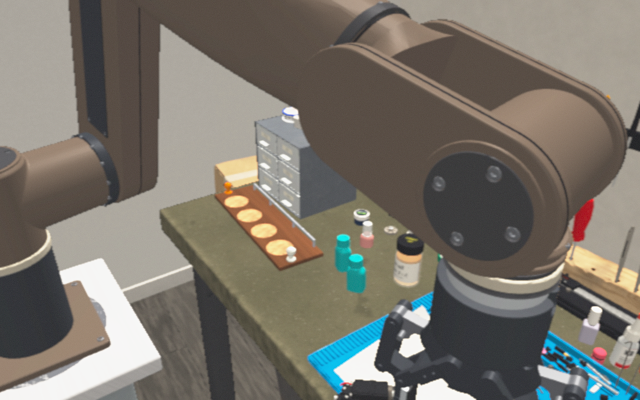

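View pics/top0.png

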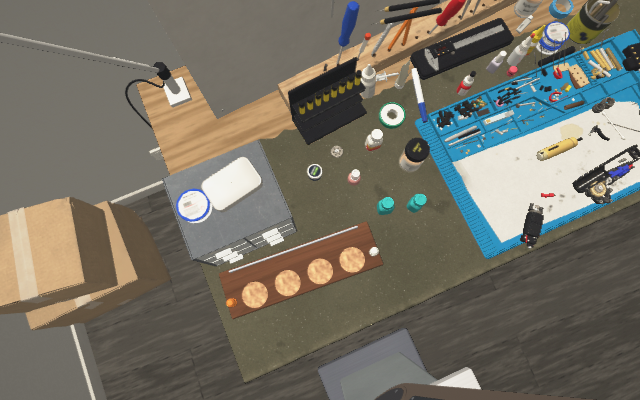

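The scene picture shows the orange knob at the far-left end of the rack (228,187), the white knob at (291,253), and the solvent bottle hidden behind the arm. In the top view:
- **Rack:** orange knob (232,302), white knob (374,252), discs (255,295), (288,283), (320,271) and (352,260).
- **Targets:** oil jar (415,152), white bottle (374,139), pink bottle (354,176), navy jar (315,172).
- **Bystanders:** gear (337,151), tape roll (392,115).
- **Look-alikes:** turquoise bottles (387,206) and (417,203). The white dispensers at (369,78) and the bottles at (467,84) and (497,60) stand on or near the shelf.

I choose the bottle at (374,139) and will check it in a crop.

```bash
cat > h.py <<'E'
import numpy as np, cv2
from bench import r
def cam(n,s=None):
    c=r.calibration(n); K=np.array(c["K"])
    if n=="wrist":
        s=s or r.read_state(); T=np.eye(4);T[:3,:3]=s["ee_rot"];T[:3,3]=s["eef_pos"]; W=T@np.array(c["hand_eye"])
    else: W=np.linalg.inv(np.array(c["view"]))
    return K,W
def ray(n,uv,z,s=None):
    K,W=cam(n,s); d=W[:3,:3]@np.linalg.inv(K)@np.array([uv[0],uv[1],1.]); o=W[:3,3]
    return o+d*(z-o[2])/d[2]
def proj(n,p,s=None):
    K,W=cam(n,s); q=np.linalg.inv(W)@np.append(p,1); q=K@q[:3]; return q[:2]/q[2]
E
python3 - <<'E'
from h import *
im=cv2.imread("pics/top0.png")
c=im[90:330,200:450]; cv2.imwrite("pics/crop0.png",cv2.resize(c,None,fx=2.5,fy=2.5,interpolation=cv2.INTER_CUBIC)[:600])
for n,uv,z in [("orange",(232,302),.03),("white",(374,252),.03),("d1",(255,295),.012),("d2",(288,283),.012),("d3",(320,271),.012),("d4",(352,260),.012),
 ("oil",(415,150),.09),("solv",(375,135),.069),("pink",(354,174),.053),("navy",(315,171),.025),("gear",(337,151),.013),("tape",(392,115),.017),("t1",(387,203),.069),("t2",(419,200),.069)]:
    print(n,np.round(ray("top",uv,z),3))
E
```

```text
orange [0.465 0.232 0.03 ]
white [ 0.441 -0.075  0.03 ]
d1 [0.46  0.186 0.012]
d2 [0.455 0.114 0.012]
d3 [0.451 0.043 0.012]
d4 [ 0.445 -0.028  0.012]
oil [ 0.593 -0.231  0.09 ]
solv [ 0.662 -0.177  0.069]
pink [ 0.606 -0.103  0.053]
navy [ 0.653 -0.034  0.025]
gear [ 0.679 -0.099  0.013]
tape [ 0.707 -0.248  0.017]
t1 [ 0.519 -0.136  0.069]
t2 [ 0.498 -0.199  0.069]
```

View pics/crop0.png

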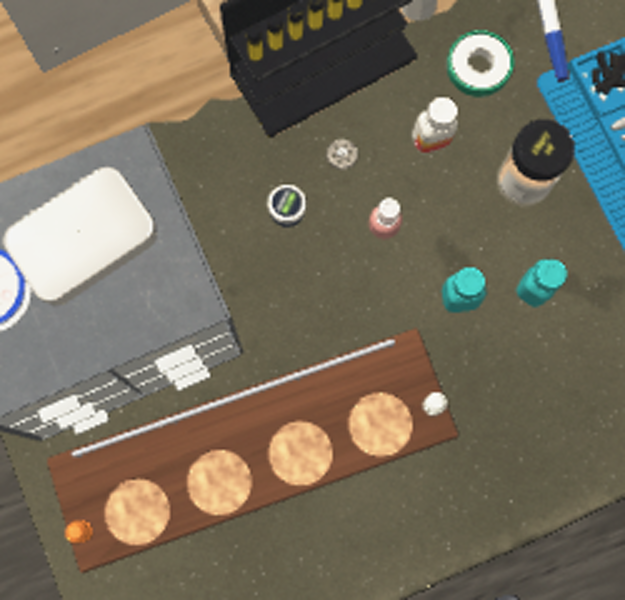

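The crop confirms the red-labelled white bottle (435,125 in the crop) as the solvent bottle. The turquoise ones at (465,288) and (545,280) are decoys. I'll square the tool with the world axes and move above the group.

>>> {"name": "move_arm", "arguments": {
  "rows": [
    [[0,0,0],[0,0,0.097]],
    [[0,0,0],[0,0,0.097]],
    [[0,0,0],[0,0,0.097]],
    [[0,0,0],[0,0,0.096]],
    [[0.0245,-0.0325,0],[0,0,0]],
    [[0.0245,-0.0325,0],[0,0,0]],
    [[0.0245,-0.0325,0],[0,0,0]],
    [[0.0245,-0.0325,0],[0,0,0]],
    [[0.0245,-0.0325,0],[0,0,0]],
    [[0.0245,-0.0325,0],[0,0,0]],
    [[0.0245,-0.0325,0],[0,0,0]],
    [[0.0245,-0.0325,0],[0,0,0]]
  ]
}}

```text
clock: 1.1
eef_pos: [0.4513, -0.3632, 0.2558]
ee_rot: [[1.0, -0.0, -0.0], [-0.0, -1.0, 0.001], [-0.0, -0.001, -1.0]]
contact_force: [0.8, -0.2, 0.2]
finger_gap: 0.0855
grasp_force: 0.0
```

>>> {"name": "move_arm", "arguments": {
  "rows": [
    [[0.0245,-0.0325,0],[0,0,0]],
    [[0.0245,-0.0325,0],[0,0,0]],
    [[0.0245,-0.0325,0],[0,0,0]],
    [[0.0245,-0.0325,0],[0,0,0]],
    [[0.0245,-0.0325,0],[0,0,0]],
    [[0.0245,-0.0325,0],[0,0,0]],
    [[0,0,0],[0,0,0]],
    [[0,0,0],[0,0,0]],
    [[0,0,0],[0,0,0]]
  ]
}}

```text
clock: 1.85
eef_pos: [0.5974, -0.17, 0.2556]
ee_rot: [[1.0, 0.001, -0.001], [0.001, -1.0, 0.0], [-0.001, -0.0, -1.0]]
contact_force: [-0.2, -0.4, 0.2]
finger_gap: 0.0855
grasp_force: 0.0
```

Run:
```python
from h import *
s=r.read_state(); im=r.camera("wrist"); cv2.imwrite("pics/w1.png",im)
import pickle; pickle.dump(s,open("w1.pkl","wb"))
print(s["eef_pos"],s["ee_rot"].round(3).tolist(),s["joint_pos"].round(2))
```

```text
[ 0.59744306 -0.16999132  0.25561955] [[1.0, 0.001, -0.001], [0.001, -1.0, 0.0], [-0.001, -0.0, -1.0]] [-0.44  0.17  1.72 -0.    1.26  1.13]
```

View pics/w1.png

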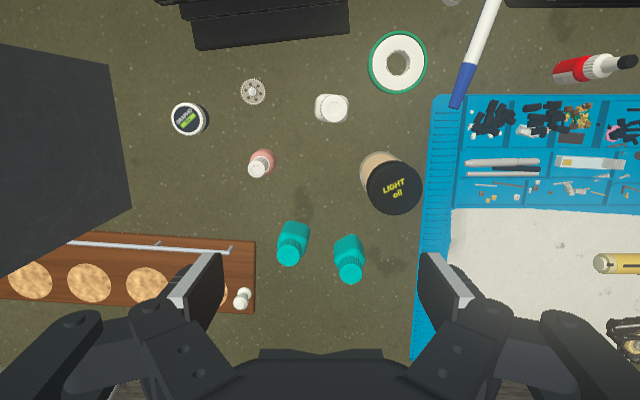

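The wrist view shows:
- **Targets:** oil lid (393,186), solvent bottle (332,108), pink bottle with cap (258,168), navy jar (189,119).
- **Bystanders and decoys:** gear (253,92), tape roll (398,62), turquoise decoys (292,244) and (349,259).
- **Rack:** white knob (242,297), with the chest edge at (132,207).

Next I'll measure these with masks.

Run:
```python
from h import *
import pickle
s=pickle.load(open("w1.pkl","rb")); im=cv2.imread("pics/w1.png")
hsv=cv2.cvtColor(im,cv2.COLOR_BGR2HSV)
def blob(name,box,lo,hi,z):
    x0,y0,x1,y1=box; m=cv2.inRange(hsv[y0:y1,x0:x1],lo,hi)
    m=cv2.morphologyEx(m,cv2.MORPH_CLOSE,np.ones((7,7)))
    cs,_=cv2.findContours(m,cv2.RETR_EXTERNAL,cv2.CHAIN_APPROX_NONE); c=max(cs,key=cv2.contourArea)+np.array([x0,y0])
    (u,v),R=cv2.minEnclosingCircle(c); M=cv2.moments(c); cc=(M['m10']/M['m00'],M['m01']/M['m00'])
    print(name,np.round(cc,1),"enc",round(u,1),round(v,1),round(R,1),"rect",cv2.boundingRect(c),"->",ray("wrist",cc,z,s).round(4),ray("wrist",(u,v),z,s).round(4))
print("nadir",proj("wrist",[.667,-.17,0],s))
blob("lid",(355,145,430,220),(0,0,0),(180,255,60),.09)
blob("solvWhite",(305,85,360,130),(0,0,150),(180,60,255),.06)
blob("pinkcap",(240,145,285,185),(0,0,170),(180,90,255),.053)
blob("pinkbody",(240,145,285,185),(0,70,90),(12,255,255),.019)
blob("navy",(165,95,215,140),(0,0,150),(180,60,255),.022)
blob("gear",(235,75,270,110),(0,0,110),(180,50,255),.013)
blob("wknob",(228,282,256,312),(0,0,150),(180,60,255),.030)
for uv in [(132,207),(110,64)]: print("chest",ray("wrist",uv,.172,s))
for uv in [(255,240),(254,314)]: print("rackcorner",ray("wrist",uv,.012,s))
sc=[("solv",(300,80,370,140)),("pink",(235,140,290,190)),("oil",(350,140,430,220)),("navy",(165,95,215,140))]
o=[cv2.resize(im[b:d,a:c],(390,290),interpolation=cv2.INTER_CUBIC) for _,(a,b,c,d) in sc]
cv2.imwrite("pics/crop1.png",np.vstack([np.hstack(o[:2]),np.hstack(o[2:])]))
```

```text
nadir [319.99046918 106.94667122]
lid [388.6 187.7] enc 393.3 187.9 27.1 rect (367, 161, 44, 54) -> [ 0.598  -0.2312  0.09  ] [ 0.5979 -0.2353  0.09  ]
solvWhite [330.9 107.3] enc 331.0 107.0 17.9 rect (314, 94, 35, 29) -> [ 0.6668 -0.1801  0.06  ] [ 0.6671 -0.1802  0.06  ]
pinkcap [259.3 163.1] enc 259.5 163.0 15.0 rect (248, 149, 25, 29) -> [ 0.6138 -0.1103  0.053 ] [ 0.6139 -0.1105  0.053 ]
pinkbody [266.3 158. ] enc 262.6 161.4 13.6 rect (249, 149, 28, 27) -> [ 0.6137 -0.1118  0.019 ] [ 0.6099 -0.1076  0.019 ]
navy [186.6 118.4] enc 186.3 118.7 17.1 rect (171, 102, 32, 34) -> [ 0.6555 -0.0311  0.022 ] [ 0.6552 -0.0308  0.022 ]
gear [252.6  91.1] enc 252.4 90.0 15.1 rect (240, 75, 26, 31) -> [ 0.6829 -0.0996  0.013 ] [ 0.684  -0.0994  0.013 ]
wknob [241.6 299. ] enc 242.0 299.5 13.0 rect (233, 287, 18, 25) -> [ 0.4464 -0.0765  0.03  ] [ 0.4457 -0.0769  0.03  ]
chest [ 0.60539946 -0.04938846  0.172     ]
chest [ 0.69084605 -0.05030314  0.172     ]
rackcorner [ 0.51472851 -0.09276108  0.012     ]
rackcorner [ 0.41302759 -0.08596282  0.012     ]
```

View pics/crop1.png

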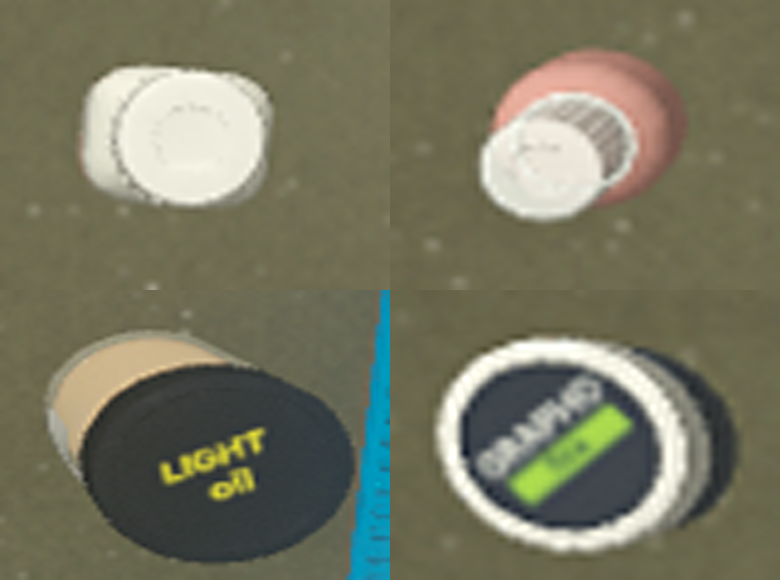

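The crop shows all four targets standing upright. The oil lid circle centres at about (394,188), which gives (0.598,-0.236). I'll pick the oil jar by its lid first.

>>> {"name": "move_arm", "arguments": {
  "rows": [
    [[0,0.033,0],[0,0,0]],
    [[0,0.033,0],[0,0,0]],
    [[0,0,0.034],[0,0,0]],
    [[0,0,0.034],[0,0,0]],
    [[0,0,0.034],[0,0,0]],
    [[0,0,0.034],[0,0,0]],
    [[0,0,0.02],[0,0,0]],
    [[0,0,0.014],[0,0,0]],
    [[0,0,0],[0,0,0]],
    [[0,0,0],[0,0,0]]
  ]
}}

```text
clock: 2.73
eef_pos: [0.5973, -0.2371, 0.0864]
ee_rot: [[1.0, -0.002, -0.0], [-0.002, -1.0, 0.0], [-0.0, -0.0, -1.0]]
contact_force: [-0.4, 0.4, 1.3]
finger_gap: 0.0852
grasp_force: 0.0
```

>>> {"name": "move_arm", "arguments": {
  "rows": [
    [[0,0,0],[0,0,0]],
    [[0,0,0],[0,0,0]],
    [[0,0,0],[0,0,0]],
    [[0,0,0],[0,0,0]],
    [[0,0,0],[0,0,0]],
    [[0,0,0],[0,0,0]],
    [[0,0,0],[0,0,0]],
    [[0,0,0],[0,0,0]],
    [[0,0,0],[0,0,0]],
    [[0,0,0],[0,0,0]],
    [[0,0,0],[0,0,0]],
    [[0,0,0],[0,0,0]]
  ],
  "fingers": 1,
  "grip_force": 40
}}

```text
clock: 3.73
eef_pos: [0.599, -0.237, 0.0888]
ee_rot: [[1.0, 0.0, 0.003], [0.0, -1.0, -0.002], [0.003, 0.002, -1.0]]
contact_force: [0.3, -0.3, 6.6]
finger_gap: 0.0479
grasp_force: 41.7
```

Run:
```python
from h import *
im=r.camera("wrist"); cv2.imwrite("pics/w2.png",im); s=r.read_state(); print(s["eef_pos"],s["finger_gap"],s["grasp_force"],r.tips_ahead)
```

```text
[ 0.59898378 -0.23693719  0.0887742 ] 0.0482056024819577 41.65326118469238 0.025
```

View pics/w2.png

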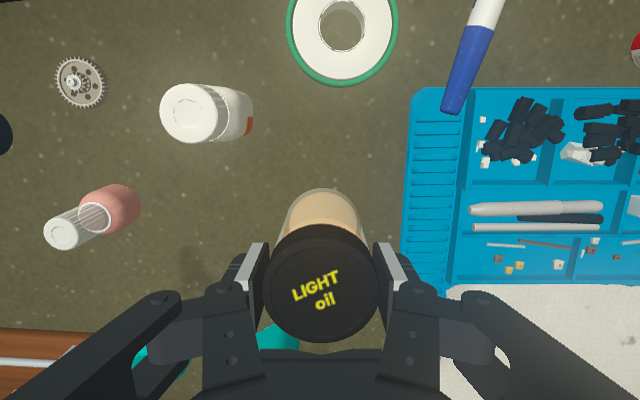

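The lid is held: it centres at (321,284), between the pads. I'll measure the rack's discs in both earlier pictures.

Run:
```python
from h import *
import pickle
s1=pickle.load(open("w1.pkl","rb"))
print("lid now",ray("wrist",(321,284),.092))
for n,f,s,box in [("top","pics/top0.png",None,(225,235,385,320)),("wrist","pics/w1.png",s1,(0,240,180,320))]:
    im=cv2.imread(f); x0,y0,x1,y1=box; hsv=cv2.cvtColor(im,cv2.COLOR_BGR2HSV)[y0:y1,x0:x1]
    m=cv2.inRange(hsv,(5,40,165),(25,200,255)); m=cv2.morphologyEx(m,cv2.MORPH_CLOSE,np.ones((5,5)))
    cs,_=cv2.findContours(m,cv2.RETR_EXTERNAL,cv2.CHAIN_APPROX_NONE)
    for c in cs:
        if cv2.contourArea(c)>150:
            (u,v),ax,_=cv2.fitEllipse(c+np.array([x0,y0])); print(n,round(u,1),round(v,1),np.round(ax,1),ray(n,(u,v),.012,s).round(4))
for uv in [(132,207),(110,64)]: print("chest bottom",ray("wrist",uv,0,s1).round(3))
```

```text
lid now [ 0.60238404 -0.23763377  0.092     ]
top 254.4 294.3 [24.9 25.9] [0.4617 0.187  0.012 ]
top 287.3 282.5 [24.9 25.5] [0.4567 0.1151 0.012 ]
top 319.6 270.9 [24.8 25. ] [0.4515 0.0435 0.012 ]
top 351.7 259.4 [24.7 25. ] [ 0.4463 -0.0284  0.012 ]
wrist 144.9 283.5 [32.6 40. ] [0.4566 0.0467 0.012 ]
wrist 88.7 282.5 [36.  44.9] [0.4579 0.116  0.012 ]
wrist 31.1 280.5 [34.3 42.3] [0.4607 0.1866 0.012 ]
chest bottom [0.552 0.054 0.   ]
chest bottom [0.711 0.053 0.   ]
```

>>> {"name": "move_arm", "arguments": {
  "rows": [
    [[0,0,-0.02],[0,0,0]],
    [[0,0,-0.03],[0,0,0]],
    [[0,0,-0.03],[0,0,0]],
    [[0,0,-0.03],[0,0,0]],
    [[0,0,-0.02],[0,0,0]],
    [[0,0,0],[0,0,0]],
    [[0,0,0],[0,0,0]]
  ]
}}

```text
clock: 4.37
eef_pos: [0.598, -0.2362, 0.217]
ee_rot: [[1.0, -0.0, 0.002], [-0.0, -1.0, -0.001], [0.002, 0.001, -1.0]]
contact_force: [-1.1, 0.9, -2.4]
finger_gap: 0.048
grasp_force: 41.9
```

>>> {"name": "move_arm", "arguments": {
  "rows": [
    [[-0.035,0,0],[0,0,0]],
    [[-0.035,0,0],[0,0,0]],
    [[-0.035,0,0],[0,0,0]],
    [[-0.035,-0.003,0],[0,0,0]],
    [[0,-0.03,0],[0,0,0]],
    [[0,-0.03,0],[0,0,0]],
    [[0,-0.03,0],[0,0,0]],
    [[0,-0.03,0],[0,0,0]],
    [[0,-0.03,0],[0,0,0]],
    [[0,-0.03,0],[0,0,0]],
    [[0,-0.03,0],[0,0,0]]
  ]
}}

```text
clock: 5.28
eef_pos: [0.4558, -0.0213, 0.2131]
ee_rot: [[1.0, -0.001, -0.005], [-0.001, -1.0, 0.002], [-0.005, -0.002, -1.0]]
contact_force: [0.7, 0.0, -2.0]
finger_gap: 0.0479
grasp_force: 41.9
```

>>> {"name": "move_arm", "arguments": {
  "rows": [
    [[0,-0.03,0],[0,0,0]],
    [[0,-0.03,0],[0,0,0]],
    [[0,-0.03,0],[0,0,0]],
    [[0,-0.03,0],[0,0,0]],
    [[0,-0.03,0],[0,0,0]],
    [[0,-0.03,0],[0,0,0]],
    [[0,-0.03,0],[0,0,0]],
    [[0,0,0],[0,0,0]],
    [[0,0,0],[0,0,0]],
    [[0,0,0],[0,0,0]]
  ]
}}

```text
clock: 6.12
eef_pos: [0.4565, 0.1865, 0.2139]
ee_rot: [[1.0, 0.001, -0.004], [0.001, -1.0, -0.001], [-0.004, 0.001, -1.0]]
contact_force: [0.1, -0.0, -1.8]
finger_gap: 0.0482
grasp_force: 42.3
```

Run:
```python
from h import *
s=r.read_state(); im=r.camera("wrist"); cv2.imwrite("pics/w3.png",im); print(s["eef_pos"],s["finger_gap"],s["joint_pos"].round(2),s["ee_rot"].round(3).tolist(),s["contact_force"])
import pickle; pickle.dump(s,open("w3.pkl","wb"))
```

```text
[0.45649087 0.1865405  0.21386295] 0.04822129724676001 [ 0.18 -0.08  2.05 -0.    1.17  1.75] [[1.0, 0.001, -0.004], [0.001, -1.0, -0.001], [-0.004, 0.001, -1.0]] [ 0.07665539 -0.02120606 -1.84627351]
```

View pics/w3.png

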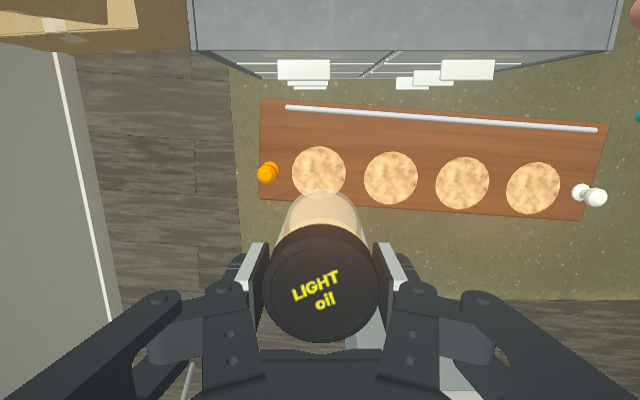

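The rack is in full view: orange knob (267,173), white knob (594,197), discs (319,171), (391,178), (462,183) and (533,188). The chest's front edge is at row 50.

Run:
```python
from h import *
import pickle
s=pickle.load(open("w3.pkl","rb")); im=cv2.imread("pics/w3.png")
hsv=cv2.cvtColor(im,cv2.COLOR_BGR2HSV)[130:225]
m=cv2.inRange(hsv,(5,40,165),(25,200,255)); m=cv2.morphologyEx(m,cv2.MORPH_CLOSE,np.ones((5,5)))
cs,_=cv2.findContours(m,cv2.RETR_EXTERNAL,cv2.CHAIN_APPROX_NONE)
for c in cs:
    if cv2.contourArea(c)>600:
        (u,v),ax,_=cv2.fitEllipse(c+np.array([0,130])); print(round(u,1),round(v,1),np.round(ax,1),ray("wrist",(u,v),.012,s).round(4))
print("lid",ray("wrist",(321,284),s["eef_pos"][2]+.003,s))
print("chest",ray("wrist",(195,50),.172,s),ray("wrist",(605,50),.172,s),"handles",ray("wrist",(303,80),.14,s),"rail",ray("wrist",(286,107),.03,s),ray("wrist",(596,129),.03,s))
```

```text
402.6 177.6 [ 84.8 296.7] [0.4579 0.1039 0.012 ]
lid [0.45979697 0.18584205 0.21686295]
chest [0.55076227 0.24202802 0.172     ] [0.55091936 0.05882451 0.172     ] handles [0.54042193 0.19556958 0.14      ] rail [0.5255746 0.2162831 0.03     ] [ 0.50664431 -0.06289448  0.03      ]
```

>>> {"name": "move_arm", "arguments": {
  "rows": [
    [[0.002,-0.001,0.025],[0,0,0]],
    [[0,0,0.03],[0,0,0]],
    [[0,0,0.03],[0,0,0]],
    [[0,0,0.015],[0,0,0]],
    [[0,0,0.006],[0,0,0]],
    [[0,0,0],[0,0,0]],
    [[0,0,0],[0,0,0]],
    [[0,0,0],[0,0,0]]
  ]
}}

```text
clock: 6.83
eef_pos: [0.4612, 0.1877, 0.112]
ee_rot: [[1.0, -0.001, 0.003], [-0.001, -1.0, 0.001], [0.003, -0.001, -1.0]]
contact_force: [-0.7, 0.2, -1.6]
finger_gap: 0.0481
grasp_force: 42.3
```

>>> {"name": "move_arm", "arguments": {
  "rows": [
    [[0,0,0.003],[0,0,0]],
    [[0,0,0.002],[0,0,0]],
    [[0,0,0],[0,0,0]],
    [[0,0,0],[0,0,0]]
  ]
}}

```text
clock: 7.17
eef_pos: [0.4598, 0.1879, 0.1056]
ee_rot: [[1.0, -0.0, 0.0], [-0.0, -1.0, 0.0], [0.0, -0.0, -1.0]]
contact_force: [0.2, -0.6, -1.9]
finger_gap: 0.0483
grasp_force: 42.3
```

>>> {"name": "move_arm", "arguments": {
  "rows": [
    [[-0.001,0,0.003],[0,0,0]],
    [[0,0,0],[0,0,0]],
    [[0,0,0],[0,0,0]]
  ]
}}

```text
clock: 7.42
eef_pos: [0.4585, 0.1879, 0.102]
ee_rot: [[1.0, -0.0, -0.001], [-0.0, -1.0, -0.0], [-0.001, 0.0, -1.0]]
contact_force: [0.7, -0.1, -1.2]
finger_gap: 0.0479
grasp_force: 42.3
```

>>> {"name": "move_arm", "arguments": {
  "rows": [
    [[0,0,0.0015],[0,0,0]],
    [[0,0,0],[0,0,0]],
    [[0,0,0],[0,0,0]]
  ]
}}

```text
clock: 7.67
eef_pos: [0.4589, 0.1879, 0.1008]
ee_rot: [[1.0, -0.0, 0.0], [-0.0, -1.0, 0.0], [0.0, -0.0, -1.0]]
contact_force: [0.2, -0.7, -1.1]
finger_gap: 0.048
grasp_force: 42.4
```

>>> {"name": "move_arm", "arguments": {
  "rows": [
    [[0,0,0.0015],[0,0,0]],
    [[0,0,0],[0,0,0]],
    [[0,0,0],[0,0,0]]
  ]
}}

```text
clock: 7.92
eef_pos: [0.4595, 0.1879, 0.1008]
ee_rot: [[1.0, 0.0, 0.001], [0.0, -1.0, -0.0], [0.001, 0.0, -1.0]]
contact_force: [-1.6, -1.5, 5.5]
finger_gap: 0.0477
grasp_force: 42.9
```

In contact with the disc, so I release and go up.

>>> {"name": "move_arm", "arguments": {
  "rows": [
    [[0,0,0],[0,0,0]],
    [[0,0,0],[0,0,0]],
    [[0,0,0],[0,0,0]],
    [[0,0,0],[0,0,0]],
    [[0,0,0],[0,0,0]],
    [[0,0,0],[0,0,0]],
    [[0,0,0],[0,0,0]],
    [[0,0,0],[0,0,0]]
  ],
  "fingers": 0.1
}}

```text
clock: 8.58
eef_pos: [0.4588, 0.1879, 0.0993]
ee_rot: [[1.0, -0.0, -0.0], [-0.0, -1.0, -0.0], [-0.0, 0.0, -1.0]]
contact_force: [1.0, -0.4, 0.3]
finger_gap: 0.0769
grasp_force: 0.0
```

>>> {"name": "move_arm", "arguments": {
  "rows": [
    [[0,0,-0.02],[0,0,0]],
    [[0,0,-0.03],[0,0,0]],
    [[0,0,-0.035],[0,0,0]],
    [[0,0,-0.035],[0,0,0]],
    [[0,0,-0.02],[0,0,0]],
    [[0,0,0],[0,0,0]],
    [[0,0,0],[0,0,0]]
  ]
}}

```text
clock: 9.17
eef_pos: [0.4595, 0.188, 0.2408]
ee_rot: [[1.0, -0.0, 0.003], [-0.0, -1.0, 0.001], [0.003, -0.001, -1.0]]
contact_force: [-0.8, -0.3, -0.3]
finger_gap: 0.0767
grasp_force: 0.0
```

Run:
```python
from h import *
s=r.read_state(); im=r.camera("wrist"); cv2.imwrite("pics/w4.png",im); print(s["eef_pos"],s["finger_gap"],s["ee_rot"].round(3).tolist())
import pickle; pickle.dump(s,open("w4.pkl","wb"))
for d in [(.4615,.187),(.457,.1155),(.452,.0438),(.447,-.028)]: print(proj("wrist",[*d,.012],s), proj("wrist",[*d,.102],s))
```

```text
[0.45947549 0.18799094 0.24077774] 0.07665755674855684 [[1.0, -0.0, 0.003], [-0.0, -1.0, 0.001], [0.003, -0.001, -1.0]]
[320.97060447 173.30438933] [321.11190519 194.68378918]
[387.22261207 177.41070782] [408.92499876 200.03063477]
[453.16191436 181.94068236] [496.10986336 205.91521384]
[518.70024708 186.43679333] [582.55454985 211.74163018]
```

View pics/w4.png

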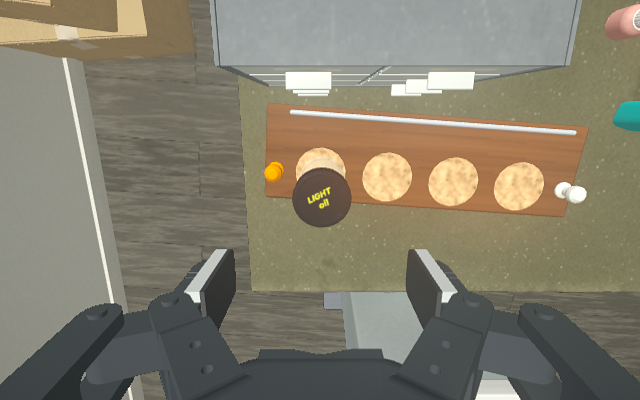

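The jar stands on the first disc. Its lid centres at (321.5,197.5) against the expected (321,195), so it is about 2 mm off. Discs 2–4 appear at (387,177), (453,182) and (519,187), as predicted. Next is the solvent bottle. I'll turn the tool 90° so the fingers close along its narrow side.

>>> {"name": "move_arm", "arguments": {
  "rows": [
    [[0,0.033,0],[0,0,0]],
    [[0,0.033,0],[0,0,0]],
    [[0,0.033,0],[0,0,0]],
    [[0,0.033,0],[0,0,0]],
    [[0,0.033,0],[0,0,0]],
    [[0,0.033,0],[0,0,0]],
    [[0,0.033,0],[0,0,0]],
    [[0,0.033,0],[0,0,0]],
    [[0,0.033,0],[0,0,0]],
    [[0,0.033,0],[0,0,0]],
    [[0,0.033,0],[0,0,0]],
    [[0,0.008,0],[0,0,0]]
  ]
}}

```text
clock: 10.22
eef_pos: [0.4575, -0.1864, 0.2368]
ee_rot: [[1.0, -0.004, -0.004], [-0.004, -1.0, 0.001], [-0.004, -0.001, -1.0]]
contact_force: [-0.2, -0.0, 0.3]
finger_gap: 0.0771
grasp_force: 0.0
```

>>> {"name": "move_arm", "arguments": {
  "rows": [
    [[0.034,0,0],[0,0,0]],
    [[0.034,0,0],[0,0,0]],
    [[0.034,0,0],[0,0,0]],
    [[0.034,0,0],[0,0,0]],
    [[0.034,0,0],[0,0,0]],
    [[0.036,0,0],[0,0,0]],
    [[0,0,0],[0,0,-0.12]],
    [[0,0,0],[0,0,-0.12]],
    [[0,0,0],[0,0,-0.12]],
    [[0,0,0],[0,0,-0.12]],
    [[0,0,0],[0,0,-0.12]]
  ]
}}

```text
clock: 11.13
eef_pos: [0.6639, -0.1821, 0.2359]
ee_rot: [[0.822, 0.57, -0.005], [0.57, -0.822, 0.002], [-0.003, -0.005, -1.0]]
contact_force: [-0.9, 0.3, 0.1]
finger_gap: 0.0769
grasp_force: 0.0
```

>>> {"name": "move_arm", "arguments": {
  "rows": [
    [[0,0,0],[0,0,-0.12]],
    [[0,0,0],[0,0,-0.12]],
    [[0,0,0],[0,0,-0.12]],
    [[0,0,0],[0,0,-0.12]],
    [[0,0,0],[0,0,-0.12]],
    [[0,0,0],[0,0,-0.12]],
    [[0,0,0],[0,0,-0.12]],
    [[0,0,0],[0,0,-0.13]],
    [[0,0,0],[0,0,0]],
    [[0,0,0],[0,0,0]],
    [[0,0,0],[0,0,0]]
  ]
}}

```text
clock: 12.05
eef_pos: [0.6643, -0.1827, 0.2378]
ee_rot: [[0.008, 1.0, -0.002], [1.0, -0.008, 0.001], [0.001, -0.002, -1.0]]
contact_force: [0.2, 0.6, 1.0]
finger_gap: 0.0767
grasp_force: 0.0
```

Run:
```python
from h import *
s=r.read_state(); im=r.camera("wrist"); cv2.imwrite("pics/w5.png",im); print(s["eef_pos"],s["finger_gap"],s["ee_rot"].round(3).tolist())
import pickle; pickle.dump(s,open("w5.pkl","wb"))
```

```text
[ 0.66428114 -0.18267338  0.23777679] 0.07672908356149992 [[0.008, 1.0, -0.002], [1.0, -0.008, 0.001], [0.001, -0.002, -1.0]]
```

View pics/w5.png

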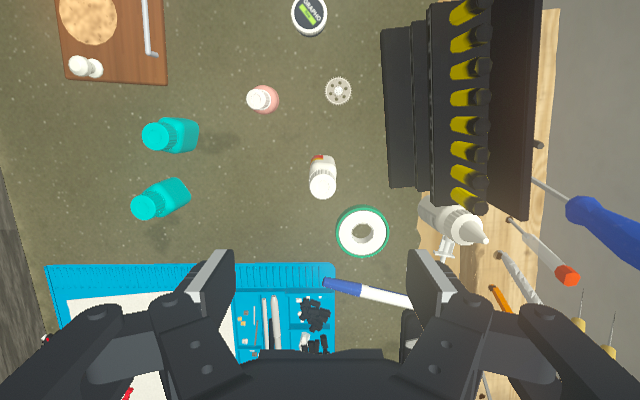

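Now looking from the +y side: the solvent cap top is at (322,185), the pink cap top at (258,99) and the navy lid at (309,13). The gear is at (338,91) and the tape roll at (362,232).

Run:
```python
from h import *
import pickle
s=pickle.load(open("w5.pkl","rb"))
for n,uv,z in [("solv",(322,185),.069),("pink",(258,99),.053),("navy",(309,13),.025),("gear",(338,91),.013),("tape",(362,232),.017)]: print(n,ray("wrist",uv,z,s).round(4))
im=cv2.imread("pics/w5.png"); hsv=cv2.cvtColor(im,cv2.COLOR_BGR2HSV)
for n,(x0,y0,x1,y1),z in [("solvcap",(300,168,345,205),.069),("pinkcap",(243,83,272,114),.053)]:
    m=cv2.inRange(hsv[y0:y1,x0:x1],(0,0,200),(180,40,255)); cs,_=cv2.findContours(m,0,1); c=max(cs,key=cv2.contourArea)+np.array([x0,y0])
    print(n,cv2.boundingRect(c),cv2.minEnclosingCircle(c))
```

```text
solv [ 0.6661 -0.1813  0.069 ]
pink [ 0.6101 -0.1066  0.053 ]
navy [ 0.6556 -0.0321  0.025 ]
gear [ 0.6828 -0.0987  0.013 ]
tape [ 0.71   -0.2472  0.017 ]
solvcap (310, 168, 27, 31) ((323.5, 181.3000030517578), 17.58247947692871)
pinkcap (246, 89, 25, 21) ((258.25, 99.0), 12.412291526794434)
```

>>> {"name": "move_arm", "arguments": {
  "rows": [
    [[0.001,0.002,0.034],[0,0,0]],
    [[0,0,0.034],[0,0,0]],
    [[0,0,0.034],[0,0,0]],
    [[0,0,0.034],[0,0,0]],
    [[0,0,0.02],[0,0,0]],
    [[0,0,0.012],[0,0,0]],
    [[0,0,0],[0,0,0]],
    [[0,0,0],[0,0,0]]
  ]
}}

```text
clock: 12.77
eef_pos: [0.667, -0.1823, 0.0715]
ee_rot: [[0.007, 1.0, -0.0], [1.0, -0.007, 0.0], [0.0, -0.0, -1.0]]
contact_force: [-0.6, 0.2, 0.1]
finger_gap: 0.0764
grasp_force: 0.0
```

>>> {"name": "move_arm", "arguments": {
  "rows": [
    [[0,0,0],[0,0,0]],
    [[0,0,0],[0,0,0]],
    [[0,0,0],[0,0,0]],
    [[0,0,0],[0,0,0]],
    [[0,0,0],[0,0,0]],
    [[0,0,0],[0,0,0]],
    [[0,0,0],[0,0,0]],
    [[0,0,0],[0,0,0]],
    [[0,0,0],[0,0,0]],
    [[0,0,0],[0,0,0]],
    [[0,0,0],[0,0,0]],
    [[0,0,0],[0,0,0]]
  ],
  "fingers": 1,
  "grip_force": 30
}}

```text
clock: 13.77
eef_pos: [0.6675, -0.1826, 0.0729]
ee_rot: [[0.006, 1.0, 0.002], [1.0, -0.006, -0.001], [-0.001, 0.002, -1.0]]
contact_force: [-1.8, 1.3, 5.9]
finger_gap: 0.0234
grasp_force: 29.6
```

>>> {"name": "move_arm", "arguments": {
  "rows": [
    [[0,0,0],[0,0,0]],
    [[0,0,-0.01],[0,0,0]],
    [[0,0,-0.02],[0,0,0]],
    [[0,0,0],[0,0,0]],
    [[0,0,0],[0,0,0]]
  ]
}}

```text
clock: 14.18
eef_pos: [0.6676, -0.1825, 0.1027]
ee_rot: [[0.006, 1.0, 0.003], [1.0, -0.006, -0.001], [-0.001, 0.003, -1.0]]
contact_force: [-0.2, -0.3, -0.4]
finger_gap: 0.023
grasp_force: 29.7
```

Run:
```python
from h import *
s=r.read_state(); im=r.camera("wrist"); cv2.imwrite("pics/w6.png",im); print(s["eef_pos"],s["finger_gap"],s["grasp_force"],s["ee_rot"].round(3).tolist(),r.tips_ahead)
```

```text
[ 0.66759161 -0.1825387   0.10269843] 0.02302800431621785 29.65774014170165 [[0.006, 1.0, 0.003], [1.0, -0.006, -0.001], [-0.001, 0.003, -1.0]] 0.025
```

View pics/w6.png

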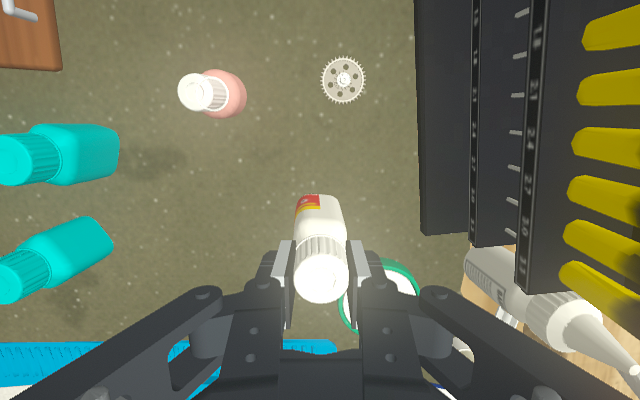

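The solvent bottle is lifted and upright, with its cap at (320,278) between the pads. Carrying it to disc 2.

>>> {"name": "move_arm", "arguments": {
  "rows": [
    [[0,0,-0.033],[0,0,0]],
    [[0,0,-0.033],[0,0,0]],
    [[0,0,-0.033],[0,0,0]],
    [[0,-0.035,0],[0,0,0]],
    [[0,-0.035,0],[0,0,0]],
    [[0,-0.035,0],[0,0,0]],
    [[0,-0.035,0],[0,0,0]],
    [[0,-0.035,0],[0,0,0]],
    [[0,-0.035,0],[0,0,0]]
  ]
}}

```text
clock: 14.98
eef_pos: [0.4544, -0.1802, 0.1985]
ee_rot: [[0.006, 1.0, -0.002], [1.0, -0.006, 0.001], [0.001, -0.002, -1.0]]
contact_force: [-0.5, -1.1, 1.1]
finger_gap: 0.0233
grasp_force: 29.7
```

>>> {"name": "move_arm", "arguments": {
  "rows": [
    [[0.0365,0,0],[0,0,0]],
    [[0.0365,0,0],[0,0,0]],
    [[0.0365,0,0],[0,0,0]],
    [[0.0365,0,0],[0,0,0]],
    [[0.0365,0,0],[0,0,0]],
    [[0.0365,0,0],[0,0,0]],
    [[0.0365,0,0],[0,0,0]],
    [[0.0365,0,0],[0,0,0]],
    [[0,0,0],[0,0,0]],
    [[0,0,0],[0,0,0]],
    [[0,0,0],[0,0,0]]
  ]
}}

```text
clock: 15.9
eef_pos: [0.4579, 0.111, 0.1993]
ee_rot: [[0.005, 1.0, -0.002], [1.0, -0.005, -0.001], [-0.001, -0.002, -1.0]]
contact_force: [-0.6, -1.0, -0.7]
finger_gap: 0.0231
grasp_force: 29.8
```

Run:
```python
from h import *
s=r.read_state(); im=r.camera("wrist"); cv2.imwrite("pics/w7.png",im); print(s["eef_pos"],s["finger_gap"],s["grasp_force"],s["ee_rot"].round(3).tolist())
import pickle; pickle.dump(s,open("w7.pkl","wb"))
hsv=cv2.cvtColor(im,cv2.COLOR_BGR2HSV)
x0,y0,x1,y1=290,225,352,310
m=cv2.inRange(hsv[y0:y1,x0:x1],(0,0,225),(180,40,255)); cs,_=cv2.findContours(m,0,1); c=max(cs,key=cv2.contourArea)+np.array([x0,y0]); print(cv2.boundingRect(c))
for uv in [(320,278),(320,282)]: print("cap",ray("wrist",uv,s["eef_pos"][2]-.004,s))
cv2.imwrite("pics/c7.png",im)
m=cv2.inRange(hsv,(5,40,165),(25,200,255)); m=cv2.morphologyEx(m,cv2.MORPH_OPEN,np.ones((5,5)))
cs,_=cv2.findContours(m,0,1)
for c in cs:
    if cv2.contourArea(c)>400: e=cv2.fitEllipse(c); print(np.round(e[0],1),np.round(e[1],1),ray("wrist",e[0],.012,s).round(4))
```

```text
[0.45791103 0.11096311 0.19929679] 0.02313474810745092 29.788832818385345 [[0.005, 1.0, -0.002], [1.0, -0.005, -0.001], [-0.001, -0.002, -1.0]]
(295, 255, 53, 48)
cap [0.45848228 0.11169302 0.19529679]
cap [0.4584722  0.10983808 0.19529679]
[311.5 312.4] [32.9 47.2] [ 0.448  -0.0329  0.012 ]
[319.5 173.4] [49.  57.4] [0.4575 0.119  0.012 ]
```

View pics/w7.png

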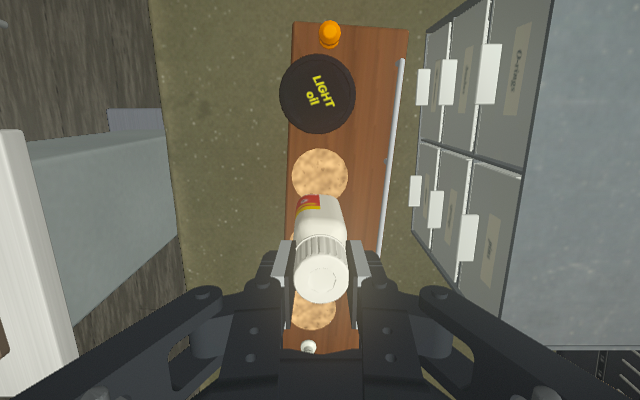

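The bottle hangs over disc 2 (320,175), with the oil jar at (317,94) centred on disc 1. Lowering.

>>> {"name": "move_arm", "arguments": {
  "rows": [
    [[0.0045,-0.001,0.025],[0,0,0]],
    [[0,0,0.03],[0,0,0]],
    [[0,0,0.03],[0,0,0]],
    [[0,0,0.016],[0,0,0]],
    [[0,0,0.008],[0,0,0]],
    [[0,0,0],[0,0,0]],
    [[0,0,0],[0,0,0]],
    [[0,0,0],[0,0,0]],
    [[0,0,0],[0,0,0]]
  ]
}}

```text
clock: 16.7
eef_pos: [0.4589, 0.1153, 0.093]
ee_rot: [[0.006, 1.0, 0.003], [1.0, -0.006, 0.0], [0.0, 0.003, -1.0]]
contact_force: [1.1, 0.0, -0.3]
finger_gap: 0.0231
grasp_force: 29.8
```

>>> {"name": "move_arm", "arguments": {
  "rows": [
    [[0,0,0.003],[0,0,0]],
    [[0,0,0],[0,0,0]],
    [[0,0,0],[0,0,0]]
  ]
}}

```text
clock: 16.95
eef_pos: [0.4576, 0.1156, 0.0886]
ee_rot: [[0.006, 1.0, 0.0], [1.0, -0.006, 0.0], [0.0, 0.0, -1.0]]
contact_force: [-0.3, -0.4, -1.0]
finger_gap: 0.0232
grasp_force: 29.8
```

>>> {"name": "move_arm", "arguments": {
  "rows": [
    [[0,0,0.0025],[0,0,0]],
    [[0,0,0],[0,0,0]],
    [[0,0,0],[0,0,0]]
  ]
}}

```text
clock: 17.2
eef_pos: [0.4573, 0.1156, 0.0856]
ee_rot: [[0.006, 1.0, -0.0], [1.0, -0.006, -0.0], [-0.0, -0.0, -1.0]]
contact_force: [-0.3, -1.2, -0.4]
finger_gap: 0.0233
grasp_force: 29.8
```

>>> {"name": "move_arm", "arguments": {
  "rows": [
    [[0,0,0.0015],[0,0,0]],
    [[0,0,0],[0,0,0]],
    [[0,0,0],[0,0,0]]
  ]
}}

```text
clock: 17.45
eef_pos: [0.4578, 0.1156, 0.0849]
ee_rot: [[0.006, 1.0, 0.0], [1.0, -0.006, 0.0], [0.0, 0.0, -1.0]]
contact_force: [-1.9, 0.2, 4.3]
finger_gap: 0.0234
grasp_force: 30.3
```

>>> {"name": "move_arm", "arguments": {
  "rows": [
    [[0,0,0],[0,0,0]],
    [[0,0,0],[0,0,0]],
    [[0,0,0],[0,0,0]],
    [[0,0,0],[0,0,0]],
    [[0,0,0],[0,0,0]],
    [[0,0,0],[0,0,0]],
    [[0,0,-0.02],[0,0,0]],
    [[0,0,-0.03],[0,0,0]],
    [[0,0,-0.035],[0,0,0]],
    [[0,0,-0.03],[0,0,0]]
  ],
  "fingers": 0.4
}}

```text
clock: 18.28
eef_pos: [0.4574, 0.1155, 0.2009]
ee_rot: [[0.006, 1.0, 0.0], [1.0, -0.006, 0.0], [0.0, 0.0, -1.0]]
contact_force: [1.9, -0.1, 0.0]
finger_gap: 0.0514
grasp_force: 0.0
```

>>> {"name": "move_arm", "arguments": {
  "rows": [
    [[-0.037,0,0],[0,0,0]],
    [[-0.037,0,0],[0,0,0]],
    [[-0.037,0,0],[0,0,0]],
    [[-0.037,0,0],[0,0,0]],
    [[-0.037,0,0],[0,0,0]],
    [[-0.037,0,0],[0,0,0]],
    [[0,0.038,0],[0,0,0]],
    [[0,0.038,0],[0,0,0]],
    [[0,0.038,0],[0,0,0]],
    [[0,0.038,0],[0,0,0]],
    [[0,0,0],[0,0,0]],
    [[0,0,0],[0,0,0]]
  ]
}}

```text
clock: 19.28
eef_pos: [0.6091, -0.1074, 0.1977]
ee_rot: [[0.005, 1.0, -0.002], [1.0, -0.005, 0.001], [0.001, -0.002, -1.0]]
contact_force: [-0.3, 0.4, -0.4]
finger_gap: 0.0514
grasp_force: 0.0
```

Run:
```python
from h import *
s=r.read_state(); im=r.camera("wrist"); cv2.imwrite("pics/w8.png",im); t=r.camera("top"); print(s["eef_pos"],s["finger_gap"],s["ee_rot"].round(3).tolist())
import pickle; pickle.dump(s,open("w8.pkl","wb"))
cv2.imwrite("pics/c8.png",np.hstack([im[:300,:620:],]))
print("pink exp",proj("wrist",[.610,-.107,.053],s),"solv exp",proj("wrist",[.457,.1155,.081],s))
```

```text
[ 0.60905634 -0.10738491  0.19772813] 0.05139012237119812 [[0.005, 1.0, -0.002], [1.0, -0.005, 0.001], [0.001, -0.002, -1.0]]
pink exp [321.03748313 192.79839565] solv exp [  46.61169533 -176.80169433]
```

View pics/w8.png

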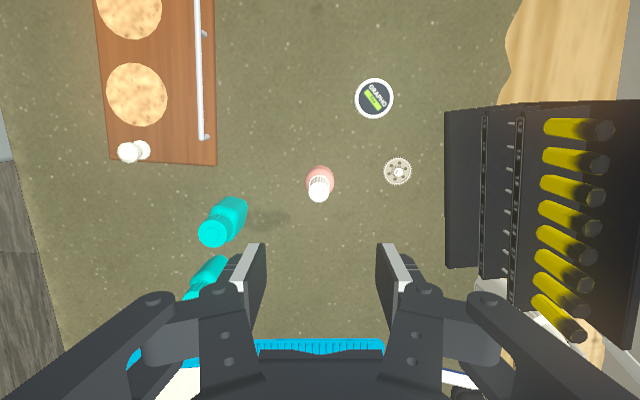

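The pink cap is at (319,189), the navy lid at (374,98), and the turquoise decoy at (222,222) is well clear. I'll descend onto the pink cap.

>>> {"name": "move_arm", "arguments": {
  "rows": [
    [[0.002,0,0.03],[0,0,0]],
    [[0,0,0.034],[0,0,0]],
    [[0,0,0.034],[0,0,0]],
    [[0,0,0.023],[0,0,0]],
    [[0,0,0.012],[0,0,0]],
    [[0,0,0],[0,0,0]],
    [[0,0,0],[0,0,0]],
    [[0,0,0],[0,0,0]]
  ]
}}

```text
clock: 20.05
eef_pos: [0.6095, -0.1059, 0.069]
ee_rot: [[0.006, 1.0, 0.004], [1.0, -0.006, -0.001], [-0.001, 0.004, -1.0]]
contact_force: [0.1, -0.5, 0.5]
finger_gap: 0.0515
grasp_force: 0.0
```

>>> {"name": "move_arm", "arguments": {
  "rows": [
    [[0,0,0],[0,0,0]],
    [[0,0,0],[0,0,0]],
    [[0,0,0],[0,0,0]],
    [[0,0,0],[0,0,0]],
    [[0,0,0],[0,0,0]],
    [[0,0,0],[0,0,0]],
    [[0,0,0],[0,0,0]],
    [[0,0,0],[0,0,0]],
    [[0,0,0],[0,0,0]],
    [[0,0,0],[0,0,0]]
  ],
  "fingers": 1,
  "grip_force": 25
}}

```text
clock: 20.88
eef_pos: [0.6092, -0.1057, 0.068]
ee_rot: [[0.006, 1.0, 0.002], [1.0, -0.006, -0.001], [-0.001, 0.002, -1.0]]
contact_force: [-1.1, 0.7, 5.8]
finger_gap: 0.0168
grasp_force: 24.5
```

>>> {"name": "move_arm", "arguments": {
  "rows": [
    [[0,0,0],[0,0,0]],
    [[0,0,-0.01],[0,0,0]],
    [[0,0,-0.02],[0,0,0]],
    [[0,0,0],[0,0,0]],
    [[0,0,0],[0,0,0]]
  ]
}}

```text
clock: 21.3
eef_pos: [0.6091, -0.1056, 0.0977]
ee_rot: [[0.006, 1.0, 0.003], [1.0, -0.006, -0.001], [-0.001, 0.003, -1.0]]
contact_force: [-0.2, -0.9, -0.1]
finger_gap: 0.016
grasp_force: 24.5
```

Run:
```python
from h import *
s=r.read_state(); im=r.camera("wrist"); cv2.imwrite("pics/w9.png",im); print(s["eef_pos"],s["finger_gap"],s["grasp_force"],s["ee_rot"].round(3).tolist())
```

```text
[ 0.60911396 -0.10561472  0.09765946] 0.016035170068178502 24.52283671933401 [[0.006, 1.0, 0.003], [1.0, -0.006, -0.001], [-0.001, 0.003, -1.0]]
```

View pics/w9.png

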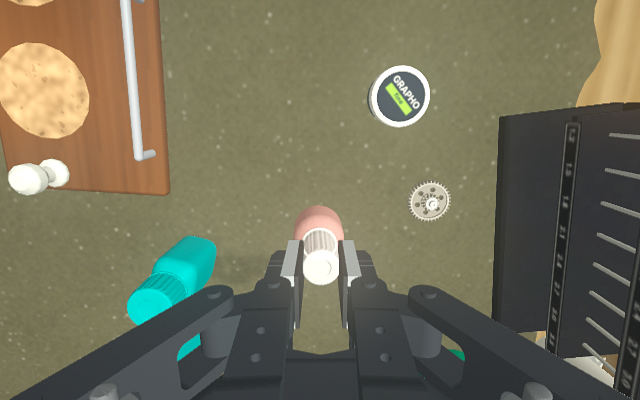

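The pink bottle is held and lifted, cap at (321,265). Carrying it to disc 3.

>>> {"name": "move_arm", "arguments": {
  "rows": [
    [[0,0,-0.03],[0,0,0]],
    [[0,0,-0.03],[0,0,0]],
    [[0,0,-0.025],[0,0,0]],
    [[0,-0.0395,0],[0,0,0]],
    [[0,-0.0395,0],[0,0,0]],
    [[0,-0.0395,0],[0,0,0]],
    [[0,-0.0395,0],[0,0,0]]
  ]
}}

```text
clock: 21.93
eef_pos: [0.4479, -0.1038, 0.1797]
ee_rot: [[0.005, 1.0, -0.002], [1.0, -0.005, 0.001], [0.001, -0.002, -1.0]]
contact_force: [-0.6, -0.6, 0.0]
finger_gap: 0.0162
grasp_force: 24.6
```

>>> {"name": "move_arm", "arguments": {
  "rows": [
    [[0.037,0,0],[0,0,0]],
    [[0.037,0,0],[0,0,0]],
    [[0.037,0,0],[0,0,0]],
    [[0.037,0,0],[0,0,0]],
    [[0,0,0],[0,0,0]],
    [[0,0,0],[0,0,0]],
    [[0,0,0],[0,0,0]]
  ]
}}

```text
clock: 22.52
eef_pos: [0.4506, 0.0436, 0.1804]
ee_rot: [[0.005, 1.0, -0.002], [1.0, -0.005, -0.0], [-0.0, -0.002, -1.0]]
contact_force: [0.6, 0.2, -0.4]
finger_gap: 0.0164
grasp_force: 24.6
```

Run:
```python
from h import *
s=r.read_state(); im=r.camera("wrist"); cv2.imwrite("pics/w10.png",im); print(s["eef_pos"],s["finger_gap"],s["grasp_force"],s["ee_rot"].round(3).tolist())
import pickle; pickle.dump(s,open("w10.pkl","wb"))
print("cap",ray("wrist",(321,266),s["eef_pos"][2]-.015,s))
print("solv exp",proj("wrist",[.457,.1155,.081],s),"d3",proj("wrist",[.452,.0438,.012],s),"d2",proj("wrist",[.457,.1155,.012],s))
```

```text
[0.45059036 0.04360368 0.18042573] 0.0164209504483723 24.62206960648473 [[0.005, 1.0, -0.002], [1.0, -0.005, -0.0], [-0.0, -0.002, -1.0]]
cap [0.45157871 0.04411729 0.16542573]
solv exp [328.99013772 101.66698309] d3 [321.41711629 186.134632  ] d2 [327.0287628  102.82247931]
```

View pics/w10.png

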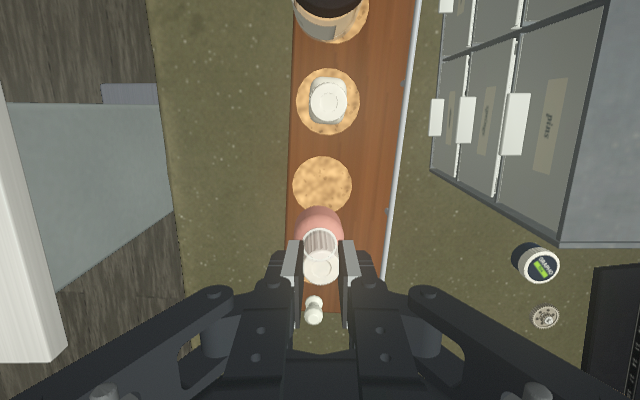

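The solvent bottle stands centred on disc 2 (327,101). Disc 3 is at (322,184), as predicted. Lowering the pink bottle.

>>> {"name": "move_arm", "arguments": {
  "rows": [
    [[0.001,0.001,0.025],[0,0,0]],
    [[0,0,0.03],[0,0,0]],
    [[0,0,0.025],[0,0,0]],
    [[0,0,0.014],[0,0,0]],
    [[0,0,0],[0,0,0]],
    [[0,0,0],[0,0,0]],
    [[0,0,0],[0,0,0]]
  ]
}}

```text
clock: 23.15
eef_pos: [0.4531, 0.0437, 0.0883]
ee_rot: [[0.008, 1.0, 0.002], [1.0, -0.008, -0.0], [-0.0, 0.002, -1.0]]
contact_force: [-0.1, 0.1, -0.3]
finger_gap: 0.0159
grasp_force: 24.6
```

>>> {"name": "move_arm", "arguments": {
  "rows": [
    [[0,0,0.0025],[0,0,0]],
    [[0,0,0],[0,0,0]],
    [[0,0,0],[0,0,0]]
  ]
}}

```text
clock: 23.4
eef_pos: [0.4527, 0.0445, 0.0857]
ee_rot: [[0.006, 1.0, 0.002], [1.0, -0.006, -0.0], [-0.0, 0.002, -1.0]]
contact_force: [0.2, -0.5, -0.3]
finger_gap: 0.0162
grasp_force: 24.6
```

>>> {"name": "move_arm", "arguments": {
  "rows": [
    [[0,0,0.0035],[0,0,0]],
    [[0,0,0],[0,0,0]],
    [[0,0,0],[0,0,0]]
  ]
}}

```text
clock: 23.65
eef_pos: [0.4519, 0.0447, 0.0812]
ee_rot: [[0.006, 1.0, -0.0], [1.0, -0.006, 0.0], [0.0, -0.0, -1.0]]
contact_force: [0.4, -0.3, -1.2]
finger_gap: 0.0161
grasp_force: 24.6
```

>>> {"name": "move_arm", "arguments": {
  "rows": [
    [[0,0,0.0015],[0,0,0]],
    [[0,0,0],[0,0,0]],
    [[0,0,0],[0,0,0]]
  ]
}}

```text
clock: 23.9
eef_pos: [0.4523, 0.0446, 0.08]
ee_rot: [[0.006, 1.0, 0.0], [1.0, -0.006, -0.0], [-0.0, 0.0, -1.0]]
contact_force: [-0.7, 1.1, 1.8]
finger_gap: 0.016
grasp_force: 24.8
```

>>> {"name": "move_arm", "arguments": {
  "rows": [
    [[0,0,0],[0,0,0]],
    [[0,0,0],[0,0,0]],
    [[0,0,0],[0,0,0]],
    [[0,0,0],[0,0,0]],
    [[0,0,0],[0,0,0]],
    [[0,0,0],[0,0,0]],
    [[0,0,-0.02],[0,0,0]],
    [[0,0,-0.035],[0,0,0]],
    [[0,0,-0.035],[0,0,0]],
    [[0,0,-0.02],[0,0,0]],
    [[-0.038,0,0],[0,0,0]],
    [[-0.038,0,0],[0,0,0]]
  ],
  "fingers": 0.4
}}

```text
clock: 24.9
eef_pos: [0.4528, -0.0312, 0.1924]
ee_rot: [[0.001, 1.0, 0.005], [1.0, -0.001, -0.001], [-0.001, 0.005, -1.0]]
contact_force: [0.4, -0.1, -0.7]
finger_gap: 0.0515
grasp_force: 0.0
```

>>> {"name": "move_arm", "arguments": {
  "rows": [
    [[0,0,0],[0,0,0.12]],
    [[0,0,0],[0,0,0.12]],
    [[0,0,0],[0,0,0.12]],
    [[0,0,0],[0,0,0.12]],
    [[0,0,0],[0,0,0.12]],
    [[0,0,0],[0,0,0.12]],
    [[0,0,0],[0,0,0.12]],
    [[0,0,0],[0,0,0.12]],
    [[0,0,0],[0,0,0.12]],
    [[0,0,0],[0,0,0.12]],
    [[0,0,0],[0,0,0.12]],
    [[0,0,0],[0,0,0.12]]
  ]
}}

```text
clock: 25.9
eef_pos: [0.4515, -0.0314, 0.1897]
ee_rot: [[0.993, 0.119, -0.0], [0.119, -0.993, 0.0], [-0.0, -0.0, -1.0]]
contact_force: [0.1, 0.6, -0.4]
finger_gap: 0.051
grasp_force: 0.0
```

>>> {"name": "move_arm", "arguments": {
  "rows": [
    [[0,0,0],[0,0,0.125]],
    [[0.034,0,0],[0,0,0]],
    [[0.034,0,0],[0,0,0]],
    [[0.034,0,0],[0,0,0]],
    [[0.034,0,0],[0,0,0]],
    [[0.034,0,0],[0,0,0]],
    [[0.034,0,0],[0,0,0]],
    [[0,0,0],[0,0,0]],
    [[0,0,0],[0,0,0]],
    [[0,0,0],[0,0,0]]
  ]
}}

```text
clock: 26.73
eef_pos: [0.655, -0.0313, 0.189]
ee_rot: [[1.0, -0.0, -0.002], [-0.0, -1.0, 0.0], [-0.002, -0.0, -1.0]]
contact_force: [0.1, -0.4, -0.0]
finger_gap: 0.051
grasp_force: 0.0
```

Run:
```python
from h import *
s=r.read_state(); im=r.camera("wrist"); cv2.imwrite("pics/w11.png",im); print(s["eef_pos"],s["finger_gap"],s["ee_rot"].round(3).tolist())
import pickle; pickle.dump(s,open("w11.pkl","wb"))
print("navy exp",proj("wrist",[.6555,-.0315,.025],s))
x0,y0,x1,y1=270,150,380,250
hsv=cv2.cvtColor(im,cv2.COLOR_BGR2HSV); m=cv2.inRange(hsv[y0:y1,x0:x1],(0,0,160),(180,60,255)); cs,_=cv2.findContours(m,0,1); c=max(cs,key=cv2.contourArea)+np.array([x0,y0])
e=cv2.fitEllipse(c); print(e,ray("wrist",e[0],.025,s))
```

```text
[ 0.65501477 -0.03133265  0.1890091 ] 0.0509988532345824 [[1.0, -0.0, -0.002], [-0.0, -1.0, 0.0], [-0.002, -0.0, -1.0]]
navy exp [320.08637028 188.14877445]
((320.1081848144531, 187.02786254882812), (36.15886688232422, 37.0345344543457), 160.0888214111328) [ 0.65652101 -0.03151959  0.025     ]
```

View pics/w11.png

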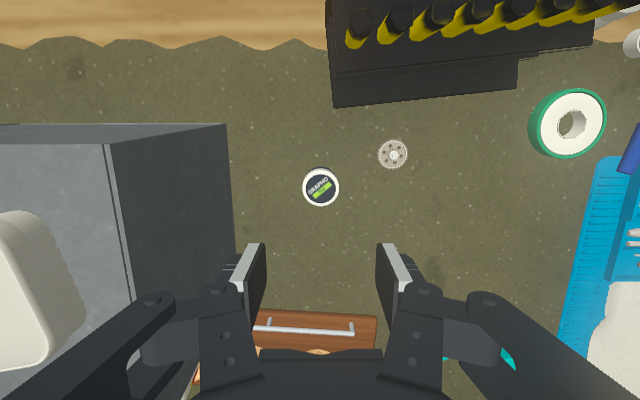

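The navy lid is at (320,187), centred under the tool. The gear is at (393,154), clear of the right finger, and the chest side is well to the left. Descending.

>>> {"name": "move_arm", "arguments": {
  "rows": [
    [[0.001,0,0.033],[0,0,0]],
    [[0,0,0.034],[0,0,0]],
    [[0,0,0.034],[0,0,0]],
    [[0,0,0.028],[0,0,0]],
    [[0,0,0.012],[0,0,0]],
    [[0,0,0.008],[0,0,0]],
    [[0,0,0],[0,0,0]],
    [[0,0,0],[0,0,0]],
    [[0,0,0],[0,0,0]]
  ]
}}

```text
clock: 27.53
eef_pos: [0.6583, -0.0318, 0.0436]
ee_rot: [[1.0, -0.0, 0.004], [-0.0, -1.0, -0.001], [0.004, 0.001, -1.0]]
contact_force: [0.9, 0.2, 0.0]
finger_gap: 0.0512
grasp_force: 0.0
```

>>> {"name": "move_arm", "arguments": {
  "rows": [
    [[0,0,0],[0,0,0]],
    [[0,0,0],[0,0,0]],
    [[0,0,0],[0,0,0]],
    [[0,0,0],[0,0,0]],
    [[0,0,0],[0,0,0]],
    [[0,0,0],[0,0,0]],
    [[0,0,0],[0,0,0]],
    [[0,0,0],[0,0,0]]
  ],
  "fingers": 1,
  "grip_force": 30
}}

```text
clock: 28.2
eef_pos: [0.658, -0.0318, 0.0432]
ee_rot: [[1.0, -0.0, 0.003], [-0.0, -1.0, -0.001], [0.003, 0.001, -1.0]]
contact_force: [-1.3, 0.3, 6.5]
finger_gap: 0.0301
grasp_force: 29.6
```

>>> {"name": "move_arm", "arguments": {
  "rows": [
    [[0,0,0],[0,0,0]],
    [[0,0,-0.01],[0,0,0]],
    [[0,0,-0.03],[0,0,0]],
    [[0,0,-0.035],[0,0,0]],
    [[0,0,-0.035],[0,0,0]],
    [[0,0,0],[0,0,0]],
    [[0,0,0],[0,0,0]]
  ]
}}

```text
clock: 28.78
eef_pos: [0.6586, -0.0317, 0.155]
ee_rot: [[1.0, -0.0, 0.007], [-0.0, -1.0, -0.001], [0.007, 0.001, -1.0]]
contact_force: [0.5, 0.3, -1.4]
finger_gap: 0.0301
grasp_force: 29.8
```

Run:
```python
from h import *
s=r.read_state(); im=r.camera("wrist"); cv2.imwrite("pics/w12.png",im); print(s["eef_pos"],s["finger_gap"],s["grasp_force"],s["ee_rot"].round(3).tolist())
x0,y0,x1,y1=270,200,380,310
hsv=cv2.cvtColor(im,cv2.COLOR_BGR2HSV); m=cv2.inRange(hsv[y0:y1,x0:x1],(30,100,120),(50,255,255)); print("green label px",m.sum()//255, np.argwhere(m).mean(0)[::-1]+[x0,y0] if m.any() else None)
```

```text
[ 0.65855004 -0.03173899  0.15502656] 0.030080746741797098 29.793887975101825 [[1.0, -0.0, 0.007], [-0.0, -1.0, -0.001], [0.007, 0.001, -1.0]]
green label px 319 [323.03134796 273.48275862]
```

>>> {"name": "move_arm", "arguments": {
  "rows": [
    [[-0.035,0,0],[0,0,0]],
    [[-0.035,0,0],[0,0,0]],
    [[-0.035,0,0],[0,0,0]],
    [[-0.035,0,0],[0,0,0]],
    [[-0.035,0,0],[0,0,0]],
    [[-0.035,0,0],[0,0,0]],
    [[0,0,0],[0,0,-0.12]],
    [[0,0,0],[0,0,-0.12]],
    [[0,0,0],[0,0,-0.12]],
    [[0,0,0],[0,0,-0.12]],
    [[0,0,0],[0,0,-0.12]],
    [[0,0,0],[0,0,-0.12]]
  ]
}}

```text
clock: 29.83
eef_pos: [0.445, -0.0309, 0.1487]
ee_rot: [[0.748, 0.664, -0.004], [0.664, -0.748, 0.001], [-0.002, -0.004, -1.0]]
contact_force: [0.6, 0.0, 0.1]
finger_gap: 0.03
grasp_force: 29.8
```

>>> {"name": "move_arm", "arguments": {
  "rows": [
    [[0,0,0],[0,0,-0.12]],
    [[0,0,0],[0,0,-0.12]],
    [[0,0,0],[0,0,-0.12]],
    [[0,0,0],[0,0,-0.12]],
    [[0,0,0],[0,0,-0.12]],
    [[0,0,0],[0,0,-0.12]],
    [[0,0,0],[0,0,-0.125]],
    [[0.0035,0,0],[0,0,0]],
    [[0,0,0],[0,0,0]],
    [[0,0,0],[0,0,0]],
    [[0,0,0],[0,0,0]]
  ]
}}

```text
clock: 30.75
eef_pos: [0.4462, -0.0277, 0.1502]
ee_rot: [[0.008, 1.0, -0.001], [1.0, -0.008, 0.0], [0.0, -0.001, -1.0]]
contact_force: [0.8, -1.4, -0.3]
finger_gap: 0.03
grasp_force: 29.8
```

Run:
```python
from h import *
s=r.read_state(); im=r.camera("wrist"); cv2.imwrite("pics/w13.png",im); print(s["eef_pos"],s["finger_gap"],s["ee_rot"].round(3).tolist())
print("d4",proj("wrist",[.447,-.028,.012],s),"d3",proj("wrist",[.452,.0438,.012],s),"jar",[(v,ray("wrist",(320,v),s["eef_pos"][2]-.018,s).round(4)) for v in (260,265,270)])
```

```text
[ 0.44624694 -0.02769253  0.15021936] 0.02996585913146729 [[0.008, 1.0, -0.001], [1.0, -0.008, 0.0], [0.0, -0.001, -1.0]]
d4 [320.59338908 195.58572821] d3 [326.56040381 103.0571299 ] jar [(260, array([ 0.4468, -0.0257,  0.1322])), (265, array([ 0.4468, -0.0282,  0.1322])), (270, array([ 0.4468, -0.0307,  0.1322]))]
```

View pics/w13.png

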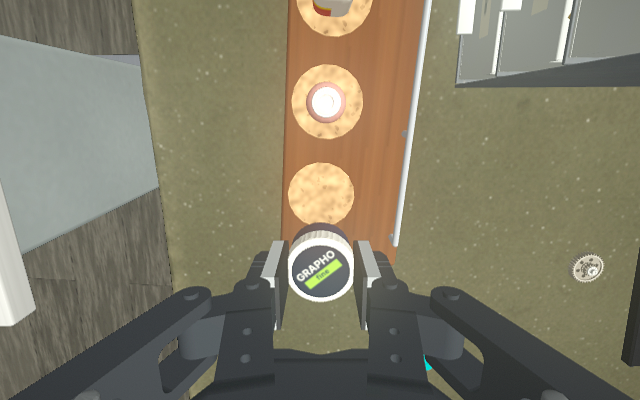

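The pink bottle is centred on disc 3 (327,101). The navy jar's lid is at (321,268) in the grip, over disc 4 (321,194). Lowering.

>>> {"name": "move_arm", "arguments": {
  "rows": [
    [[0.002,0,0.025],[0,0,0]],
    [[0,0,0.03],[0,0,0]],
    [[0,0,0.022],[0,0,0]],
    [[0,0,0.011],[0,0,0]],
    [[0,0,0],[0,0,0]],
    [[0,0,0],[0,0,0]],
    [[0,0,0],[0,0,0]]
  ]
}}

```text
clock: 31.38
eef_pos: [0.4476, -0.0262, 0.0638]
ee_rot: [[0.006, 1.0, 0.002], [1.0, -0.006, -0.001], [-0.001, 0.002, -1.0]]
contact_force: [0.1, 0.7, 0.5]
finger_gap: 0.0302
grasp_force: 29.8
```

>>> {"name": "move_arm", "arguments": {
  "rows": [
    [[0,0,0.003],[0,0,0]],
    [[0,0,0],[0,0,0]],
    [[0,0,0],[0,0,0]]
  ]
}}

```text
clock: 31.63
eef_pos: [0.4471, -0.026, 0.0605]
ee_rot: [[0.006, 1.0, 0.001], [1.0, -0.006, -0.0], [-0.0, 0.001, -1.0]]
contact_force: [0.4, -0.0, -1.2]
finger_gap: 0.0304
grasp_force: 29.8
```

>>> {"name": "move_arm", "arguments": {
  "rows": [
    [[0,0,0.0035],[0,0,0]],
    [[0,0,0],[0,0,0]],
    [[0,0,0],[0,0,0]]
  ]
}}

```text
clock: 31.88
eef_pos: [0.4465, -0.0259, 0.0562]
ee_rot: [[0.006, 1.0, -0.0], [1.0, -0.006, 0.0], [0.0, -0.0, -1.0]]
contact_force: [-0.0, -0.6, -0.7]
finger_gap: 0.0301
grasp_force: 29.8
```

>>> {"name": "move_arm", "arguments": {
  "rows": [
    [[0,0,0.0015],[0,0,0]],
    [[0,0,0],[0,0,0]],
    [[0,0,0],[0,0,0]]
  ]
}}

```text
clock: 32.13
eef_pos: [0.4469, -0.026, 0.0552]
ee_rot: [[0.006, 1.0, 0.0], [1.0, -0.006, -0.0], [-0.0, 0.0, -1.0]]
contact_force: [-1.0, 1.1, 2.7]
finger_gap: 0.0298
grasp_force: 30.1
```

Contact. I'll release, lift, and back off to check.

>>> {"name": "move_arm", "arguments": {
  "rows": [
    [[0,0,0],[0,0,0]],
    [[0,0,0],[0,0,0]],
    [[0,0,0],[0,0,0]],
    [[0,0,0],[0,0,0]],
    [[0,0,0],[0,0,0]],
    [[0,0,0],[0,0,0]],
    [[0,0,-0.02],[0,0,0]],
    [[0,0,-0.035],[0,0,0]],
    [[0,0,-0.035],[0,0,0]],
    [[0,0,-0.035],[0,0,0]],
    [[0,0,-0.035],[0,0,0]],
    [[-0.03,0,0],[0,0,0]]
  ],
  "fingers": 0.4
}}

```text
clock: 33.13
eef_pos: [0.4502, -0.0546, 0.223]
ee_rot: [[0.001, 1.0, 0.014], [1.0, -0.001, -0.003], [-0.003, 0.014, -1.0]]
contact_force: [0.5, -0.3, 0.8]
finger_gap: 0.0514
grasp_force: 0.0
```

>>> {"name": "move_arm", "arguments": {
  "rows": [
    [[-0.035,0,0],[0,0,0]],
    [[-0.035,0,0],[0,0,0]],
    [[-0.035,0,0],[0,0,0]],
    [[0,0,0],[0,0,0]],
    [[0,0,0],[0,0,0]],
    [[0,0,0],[0,0,0]]
  ]
}}

```text
clock: 33.63
eef_pos: [0.4456, -0.1605, 0.2145]
ee_rot: [[0.007, 1.0, -0.001], [1.0, -0.007, 0.001], [0.001, -0.001, -1.0]]
contact_force: [1.0, -0.7, 0.3]
finger_gap: 0.051
grasp_force: 0.0
```

Run:
```python
from h import *
s=r.read_state(); im=r.camera("wrist"); t=r.camera("top"); print(s["eef_pos"],s["finger_gap"],s["contact_force"])
a=cv2.resize(im[0:300,200:500],(400,400)); b=cv2.resize(t[80:330,200:450],(400,400),interpolation=cv2.INTER_CUBIC)
cv2.imwrite("pics/fin.png",np.hstack([a,b]))
```

```text
[ 0.44559991 -0.16054482  0.21446143] 0.050954885420203405 [ 1.01581948 -0.67375348  0.33157235]
```

View pics/fin.png

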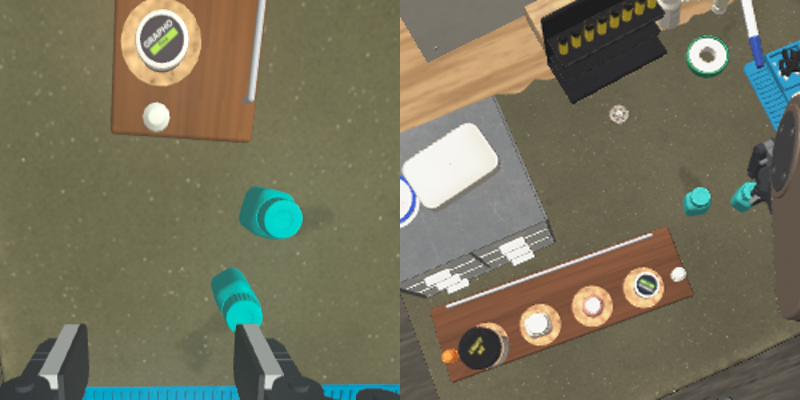

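In the right half, all four stand upright on their discs: oil at (482,347) by the orange knob, solvent (540,324), pink (593,304) and navy (645,285) by the white knob. The gear (619,115), the tape roll (708,56) and the decoys have not moved. Handing in.

```bash
python3 -c "
from bench import r
print(r.job_done())"
```

```text
the job is handed in; nothing more can be done
None
```

The job is handed in: oil jar, solvent bottle, pink bottle and navy jar stand upright in height order from the orange knob to the white knob, each within about 2–3 mm of its disc centre, with the gear and tape roll untouched.

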